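# Reverse the row of lamp-joint parts for reassembly

### The arm

A 6-joint arm with a two-finger parallel gripper is mounted at the origin on the work surface. World frame = base frame: x ahead of the robot, y to its left, z up, the work surface at z = 0. Lengths are in mm, angles in rad, forces in N, time in s.
With the tool pointing down it reaches from about 250 to 800 mm from the base axis. Payload 3.9 kg.
Tool frame: the origin (TCP) lies at the very end of the fingers, on their centre line; the grasp point (between the pads) lies ctrl.grasp_offset behind it (ctrl.grasp_offset is the distance from the TCP to the grasp point, in mm); z points along the fingers, y is the line along which they close (so a half turn about z gives the same grasp; the last joint's range is limited). The gripper opens to 85 mm and grips with 20 to 120 N. Pads are 22 mm wide; open, the fingers measure 114 mm over their backs; the gripper's body (76 mm by 85 mm) begins 54 mm behind the grasp point. The pads swing forward as they close: fully open they stand 13 mm farther back than shut.
Start: joints at [-1.21, 0.26, -0.138, 1.173, 0, 1.571], TCP at [185.332, -491.19, 231.304] pointing down, gripper open.
Joint ranges: [-2.78, 2.78], [-0.83, 1.72], [-1.28, 1.37], [-1.9, 2.12], [-1.57, 1.48], [-3.14, 3.14]. Speed limits (rad/s): [2.57, 2.57, 3.14, 3.14, 3.14, 3.14].

### API

Orientations are given as [roll, pitch, yaw] about the fixed x, y, z axes, in that order (R = Rz(yaw) Ry(pitch) Rx(roll)).
In Python, from workcell import ctrl, grab_frame, camera_params, look_for gives the robot as it stands.
- The arm moves only by the tool jog_arm, never from a script. Its argument "rows" is a list of rows, each a list of 5 numbers: the shift along the tool's x, y, z in m, then the turn about the tool's z in rad, then the gripper's target within -1 to 1 (fully open at 1, half-way at 0, shut at -1). A call has 1 to 10 rows; each row shifts and turns the commanded pose from where the row before left it, along the tool's axes as they then stand; what a row does not reach is not made up. A row lasts 1/8 s, in which the tool goes at most 62.5 mm and 10.7 degrees, less where a joint would pass 70% of its speed; a pose out of reach is approached as far as the arm can. A call is refused whole if a number of a shift passes 0.0625 or a number of a turn 0.188, either way. A call with a gripper value outside its range is refused whole. The fingers move at their own pace and stop on an object; the grip force is fixed at half the most. Time passes only in rows, so rows that do not move let the fingers close. It gives the time, the measured TCP pose, the force, the opening and the grip force at its end, in the units of the state.
- ctrl.get_state(): the state, without advancing time (a new reading comes with each control period).
- grab_frame(name): name is "side" or "top" or "wrist"; returns (picture, depth): 420x560x3 uint8, blue, green, red; 420x560 float32, mm along the optical axis (not along the pixel's ray), 0 where there is no reading.
- camera_params(name): a dict with "K" (3x3 intrinsics, pixels), "xyz" and "rotation" of the camera in the world. Camera axes: x right, y down, z forward; pixel columns grow to the right and rows downward; lengths in mm; the calibration is good to about 2 mm. A picture is of the moment at which its call begins: read the wrist's pose just before it. camera_params takes no time and is no camera call; for the wrist camera it gives the pose at the moment of the call.
- ctrl.close_job(): hands the job in; it is judged then, once.
Trained networks look in the newest picture that a camera, given by its name, has taken for a name from the list of things; names that differ only in an ending like _2 or _b are one class to them, and where a whole thing is asked for, a point or a joint stands for the part that bears it (a point fixed in the world has none). Each returns a list of dicts, best first, with "p" (0 to 1); they miss things now and then, are a little off and sometimes report something else, mostly with a low value. They report only what shows in the picture. A call takes as long as a camera call. They do not tell look-alikes from the thing itself.
- look_for(camera, query): "uv" ([column, row] in pixels, amid what is visible of it).
The state is a dict: "clock": time; "joint_pos": joint angles; "joint_vel": joint speeds; "joint_torque": joint torques, N m; "tool_pos": TCP position; "orientation": TCP orientation; "force": force on the tool from outside, world axes, zero at the start; "torque": the same for the moment, N m; "finger_gap": finger opening in mm; "gripper_force": force on a finger pad.
Only numpy, scipy, OpenCV 4.12 (cv2) and the standard library are available. Lean on these libraries where they do the work, as an engineer would, in place of code of your own. Each camera call takes 0.05 s, during which the arm holds its last target. There are 200 camera calls.

### The job

A desk lamp's joint has been taken apart, and its four parts stand in the metal rack in the order in which they came off, counted from the rack's upright peg. For reassembly, move all four to the wooden rack in the reverse order: the part nearest the peg of the metal rack goes into the pocket farthest from the peg of the wooden rack, the next one into the next pocket, and so on. Leave each part standing upright on the floor of its own pocket.

Things in the scene. Friction and masses are not known exactly. Their poses are not given: they have to be found in the camera images.
- fork_mid (a point): Part: black printed clevis, a 34 x 34 mm square block 34 mm high carrying two upright 10 mm ears (34 mm long in its x) with a 14 mm slot between them along its x; 60 mm tall in all. Its outer x faces and y faces are flat. The point is on its axis half-way up (30 mm above its foot); z is up along the part. It stands loose on its foot, at first in one of the four nests, grasped from above.
- tube_mid (a point): Part: plain round aluminium spacer, 38 mm diameter, 56 mm tall, with a wide dark bore (29 mm) seen on top. The point is on its axis half-way up (28 mm above its foot); z is up along the part. It stands loose on its foot, at first in one of the four nests, grasped from above.
- hexnut_mid (a point): Part: tall hexagonal steel coupling nut, 30 mm across flats (two of the flats face its +x and -x), 60 mm tall, with a small dark bore (12 mm) on top. The point is on its axis half-way up (30 mm above its foot); z is up along the part. It stands loose on its foot, at first in one of the four nests, grasped from above.
- bushing_mid (a point): Part: steel flanged bushing, a 40 mm diameter flange 8 mm thick at the bottom and a 22 mm diameter round hub above it; 58 mm tall. The point is on its axis half-way up (29 mm above its foot); z is up along the part. It stands loose on its foot, at first in one of the four nests, grasped from above.
- nest_fork: The nest of the metal rack in which the fork stands at the start (all four nests look alike): fixed square grey printed tray, 64 mm outside, 56 mm inside, floor 3 mm thick, rim 8 mm high. Origin at the centre of its underside, 6 mm above the table; it stays there and has the rack's axes.
- nest_tube: The nest of the metal rack in which the tube stands at the start (all four nests look alike): fixed square grey printed tray, 64 mm outside, 56 mm inside, floor 3 mm thick, rim 8 mm high. Origin at the centre of its underside, 6 mm above the table; it stays there and has the rack's axes.
- nest_hexnut: The nest of the metal rack in which the hexnut stands at the start (all four nests look alike): fixed square grey printed tray, 64 mm outside, 56 mm inside, floor 3 mm thick, rim 8 mm high. Origin at the centre of its underside, 6 mm above the table; it stays there and has the rack's axes.
- nest_bushing: The nest of the metal rack in which the bushing stands at the start (all four nests look alike): fixed square grey printed tray, 64 mm outside, 56 mm inside, floor 3 mm thick, rim 8 mm high. Origin at the centre of its underside, 6 mm above the table; it stays there and has the rack's axes.
- metal_rack: The rack that is full at the start: fixed flat aluminium strip 74 x 300 mm, 6 mm thick, with the four grey nests in a row along its y at y = +99, +33, -33 and -99 mm. A dark upright peg, 12 mm diameter, top 50 mm above the table, stands at its +y end (y = +148 mm). Nest floors are 9 mm and nest rims 14 mm above the table. Origin on the table under the middle of the row.
- wood_rack: The rack to be filled, empty at the start: fixed plywood board 74 x 300 mm with low wooden strips that make four square pockets in a row along its y, centres at y = +99, +33, -33 and -99 mm and x = 0; each is 56 mm inside, its floor 9 mm above the table, the strips' tops 14 mm above the table. A dark wooden upright peg, 12 mm diameter, top 50 mm above the table, stands at its +y end (y = +148 mm). Origin on the table under the middle of the row.
Not all that is in view belongs to the job. What is shaped like the part that bears bushing_mid but yellow is not meant. What is shaped like the part that bears tube_mid but green is not meant.

How it is judged (in metres and radians):
At the end, for the whole second after the job is handed in: Every part stands at rest on the floor of the wooden rack (height within 4 mm, tilt under 0.12 rad), its axis within 15 mm in x and in y (rack's axes) of the centre of its pocket, and the row is reversed: a part whose nest lies at y on the metal rack is in the pocket at -y on the wooden rack (x of fork_mid in the frame of wood_rack between -0.015 and 0.015 m and z of fork_mid in the frame of wood_rack between 0.035 and 0.043 m and angle between each of fork_mid, tube_mid, hexnut_mid, bushing_mid's own z axis and vertical below 0.12 rad and linear speed of each of fork, tube, hexnut, bushing below 0.02 m/s and ((y of nest_fork in the frame of metal_rack between 0.079 and 0.119 m and y of fork_mid in the frame of wood_rack between -0.114 and -0.084 m) or (y of nest_fork in the frame of metal_rack between 0.013 and 0.053 m and y of fork_mid in the frame of wood_rack between -0.048 and -0.018 m) or (y of nest_fork in the frame of metal_rack between -0.053 and -0.013 m and y of fork_mid in the frame of wood_rack between 0.018 and 0.048 m) or (y of nest_fork in the frame of metal_rack between -0.119 and -0.079 m and y of fork_mid in the frame of wood_rack between 0.084 and 0.114 m)) and x of tube_mid in the frame of wood_rack between -0.015 and 0.015 m and z of tube_mid in the frame of wood_rack between 0.033 and 0.041 m and ((y of nest_tube in the frame of metal_rack between 0.079 and 0.119 m and y of tube_mid in the frame of wood_rack between -0.114 and -0.084 m) or (y of nest_tube in the frame of metal_rack between 0.013 and 0.053 m and y of tube_mid in the frame of wood_rack between -0.048 and -0.018 m) or (y of nest_tube in the frame of metal_rack between -0.053 and -0.013 m and y of tube_mid in the frame of wood_rack between 0.018 and 0.048 m) or (y of nest_tube in the frame of metal_rack between -0.119 and -0.079 m and y of tube_mid in the frame of wood_rack between 0.084 and 0.114 m)) and x of hexnut_mid in the frame of wood_rack between -0.015 and 0.015 m and z of hexnut_mid in the frame of wood_rack between 0.035 and 0.043 m and ((y of nest_hexnut in the frame of metal_rack between 0.079 and 0.119 m and y of hexnut_mid in the frame of wood_rack between -0.114 and -0.084 m) or (y of nest_hexnut in the frame of metal_rack between 0.013 and 0.053 m and y of hexnut_mid in the frame of wood_rack between -0.048 and -0.018 m) or (y of nest_hexnut in the frame of metal_rack between -0.053 and -0.013 m and y of hexnut_mid in the frame of wood_rack between 0.018 and 0.048 m) or (y of nest_hexnut in the frame of metal_rack between -0.119 and -0.079 m and y of hexnut_mid in the frame of wood_rack between 0.084 and 0.114 m)) and x of bushing_mid in the frame of wood_rack between -0.015 and 0.015 m and z of bushing_mid in the frame of wood_rack between 0.034 and 0.042 m and ((y of nest_bushing in the frame of metal_rack between 0.079 and 0.119 m and y of bushing_mid in the frame of wood_rack between -0.114 and -0.084 m) or (y of nest_bushing in the frame of metal_rack between 0.013 and 0.053 m and y of bushing_mid in the frame of wood_rack between -0.048 and -0.018 m) or (y of nest_bushing in the frame of metal_rack between -0.053 and -0.013 m and y of bushing_mid in the frame of wood_rack between 0.018 and 0.048 m) or (y of nest_bushing in the frame of metal_rack between -0.119 and -0.079 m and y of bushing_mid in the frame of wood_rack between 0.084 and 0.114 m))); the robot touches nothing.
It also fails if it takes over 93 s, if anything falls off the work surface, if the arm or the gripper's body presses on something with over 40 N, if the wrist force passes 120 N, or if a joint passes its speed limit or range.

## Working session

There is one attempt and no reset: what is moved stays moved. The work goes in short steps, Python scripts to look and compute and a tool call to move; the robot and the scene stay as the last step left them, time stands still between calls to the robot, and variables do not carry over. Pictures are saved under pics/ and viewed, at most 14 in all, crops included, and the job is handed in when it is done.

Besides the shell and the picture viewer there is one more tool, called after "Call:" by a JSON object that holds its "fn" and its "kwargs". jog_arm: Moves the arm, as the interface text tells. Its arguments: {"type":"object","properties":{"rows":{"type":"array","items":{"type":"array","items":{"type":"number"}}}},"required":["rows"]}

```bash
mkdir -p pics; ls; cat > h.py <<'E'
import numpy as np, cv2
from workcell import ctrl, grab_frame, camera_params, look_for
def w(cam,u,v,z=None,d=None,cp=None):
    c=cp or camera_params(cam); K=np.array(c["K"]);R=np.array(c["rotation"]);o=np.array(c["xyz"],float)
    if R.shape!=(3,3): print(R)
    r=R@np.linalg.inv(K)@[u,v,1.]
    return o+r*(d if d is not None else (z-o[2])/r[2])
def proj(cam,p,cp=None):
    c=cp or camera_params(cam); q=np.array(c["K"])@np.array(c["rotation"]).T@(np.array(p,float)-c["xyz"]); return q[:2]/q[2]
E
python3 - <<'E'
from h import *
s=ctrl.get_state(); print({k:np.round(v,3).tolist() for k,v in s.items()}, ctrl.grasp_offset)
for n in ("top","side"):
    im,d=grab_frame(n); cv2.imwrite(f"pics/{n}0.png",im); np.save(f"pics/{n}0.npy",d)
    print(n,camera_params(n))
    for q in ("fork_mid","tube_mid","hexnut_mid","bushing_mid","metal_rack","wood_rack"):
        print(q,[(np.round(r["uv"]).tolist(),round(r["p"],2)) for r in look_for(n,q)])
E
```

```text
pics
{'clock': 0.0, 'joint_pos': [-1.21, 0.261, -0.139, 1.173, 0.0, 1.571], 'joint_vel': [0.001, 0.001, 0.0, -0.002, -0.0, 0.001], 'joint_torque': [-0.0, -40.567, 25.392, 0.019, -0.0, 0.0], 'tool_pos': [185.089, -490.555, 230.474], 'orientation': [-3.14, -0.0, 0.361], 'force': [0.003, 0.754, 0.625], 'torque': [0.009, -0.036, -0.006], 'gripper_force': 0.0, 'finger_gap': 85.679} 18.700000000000003
top {'K': array([[429.89727462,   0.        , 279.98704786],
       [  0.        , 429.89727462, 206.53550351],
       [  0.        ,   0.        ,   1.        ]]), 'xyz': array([ 357.48566981,  -56.55165572, 1154.6916759 ]), 'rotation': array([-2.95700658,  0.00637758, -1.57304344])}
fork_mid [([367.0, 236.0], 0.76)]
tube_mid [([398.0, 242.0], 0.75), ([436.0, 231.0], 0.64)]
hexnut_mid [([319.0, 225.0], 0.55), ([177.0, 225.0], 0.43)]
bushing_mid [([342.0, 237.0], 0.65), ([323.0, 192.0], 0.6), ([349.0, 160.0], 0.59)]
metal_rack [([304.0, 232.0], 0.96)]
wood_rack [([177.0, 226.0], 0.72)]
side {'K': array([[506.30640052,   0.        , 284.37967917],
       [  0.        , 506.30640052, 211.42222833],
       [  0.        ,   0.        ,   1.        ]]), 'xyz': array([ 497.15104435, -887.18144664,  740.63176403]), 'rotation': array([-2.2489561 ,  0.01303297, -0.11966582])}
fork_mid [([240.0, 303.0], 0.95), ([254.0, 321.0], 0.34)]
tube_mid [([262.0, 396.0], 0.74), ([235.0, 341.0], 0.67), ([249.0, 283.0], 0.15)]
hexnut_mid []
bushing_mid [([251.0, 280.0], 0.73), ([302.0, 267.0], 0.58), ([239.0, 304.0], 0.27)]
metal_rack [([257.0, 330.0], 0.83)]
wood_rack [([251.0, 170.0], 0.93)]
```

```bash
cat >> h.py <<'E'
from scipy.spatial.transform import Rotation as Ro
_cp=camera_params
def camera_params(n):
    c=dict(_cp(n)); c["rotation"]=Ro.from_euler("xyz",c["rotation"]).as_matrix(); return c
E
python3 - <<'E'
import cv2
a=cv2.imread("pics/top0.png"); cv2.imwrite("pics/topc.png",cv2.resize(a[120:320,90:490],None,fx=2,fy=2,interpolation=cv2.INTER_CUBIC))
E
```

```text
(no output)
```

View pics/topc.png

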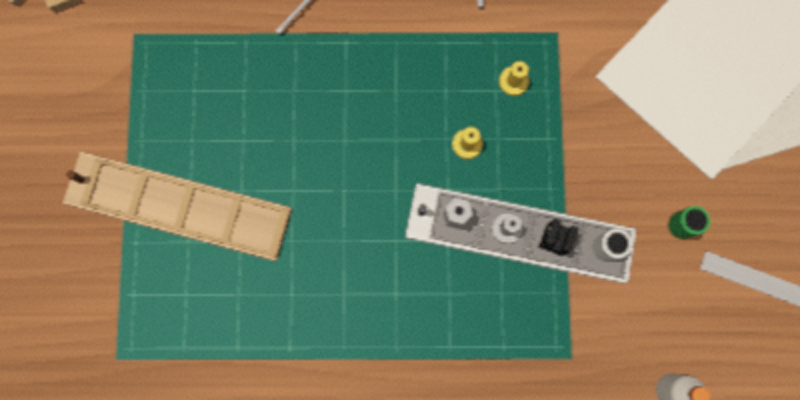

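View pics/side0.png

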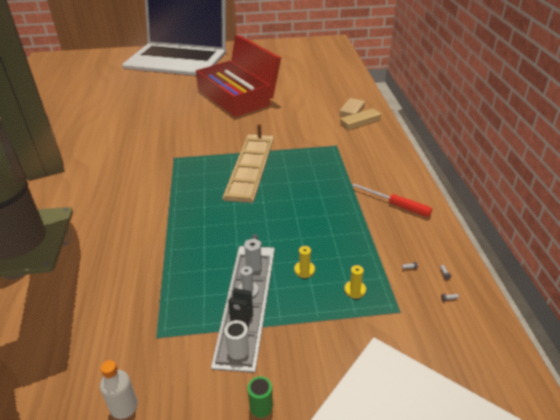

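```bash
cat > t.py <<'E'
from h import *
c=camera_params("top"); d=np.load("pics/top0.npy"); v,u=np.mgrid[:420,:560]
K=c["K"]; P=(np.stack([(u-K[0,2])/K[0,0]*d,(v-K[1,2])/K[1,1]*d,d],-1)@c["rotation"].T)+c["xyz"]
print("table",np.median(P[290:310,160:360,2]))
def mask(box,lo,hi):
    m=np.zeros((420,560),np.uint8);x0,x1,y0,y1=box
    m[y0:y1,x0:x1]=((P[...,2]>lo)&(P[...,2]<hi)&(d>0))[y0:y1,x0:x1]; return m
for n,b in (("wood",(115,245,190,260)),("metal",(285,415,200,270))):
    m=mask(b,3.5,200); q=P[m>0][:,:2].astype(np.float32); r=cv2.minAreaRect(q); print(n,len(q),np.round(r[0],1),np.round(r[1],1),round(r[2],2), np.round(cv2.boxPoints(r)).tolist())
    m=mask(b,35,200);k,l,s,ce=cv2.connectedComponentsWithStats(m)
    for i in range(1,k):
        if s[i,4]>3:
            p=P[l==i]; print(s[i,4],np.round(ce[i],1),np.round(p.mean(0),1),"top",np.round(p[p[:,2]>np.percentile(p[:,2],95)-6].mean(0),1))
E
python3 t.py
```

```text
table 0.4164434159384882
wood 3514 [525.3 224.1] [354.3 188.6] 89.83 [[430.0, 47.0], [619.0, 47.0], [620.0, 401.0], [431.0, 402.0]]
25 [125.1 207.1] [564.2 357.   46.8] top [564.3 358.1  49.6]
metal 3612 [ 496.6 -237.2] [348.5 186.7] 89.82 [[403.0, -411.0], [589.0, -412.0], [590.0, -63.0], [404.0, -63.0]]
139 [318.2 225.7] [ 510.6 -147.5   66.6] top [ 512.  -148.    69.3]
18 [300.5 223.8] [ 518.2 -103.1   48.8] top [ 518.8 -103.1   50.1]
73 [344.5 231.9] [ 494.8 -214.7   63. ] top [ 495.9 -216.7   67.1]
216 [369.2 238. ] [ 479.6 -277.7   58.4] top [ 480.3 -278.8   69.6]
218 [396.3 241.8] [ 469.4 -345.4   62.3] top [ 470.6 -348.    66. ]
```

```bash
cat > t2.py <<'E'
exec(open("t.py").read().split("print(\"table")[0])
def mask(box,lo,hi):
    m=np.zeros((420,560),np.uint8);x0,x1,y0,y1=box
    m[y0:y1,x0:x1]=((P[...,2]>lo)&(P[...,2]<hi)&(d>0))[y0:y1,x0:x1]; return m
for n,b,pk in (("wood",(115,245,190,260),(564.3,358)),("metal",(285,415,200,270),(518.8,-103.1))):
    m=cv2.morphologyEx(mask(b,4.0,18),cv2.MORPH_OPEN,np.ones((3,3)));k,l,s,ce=cv2.connectedComponentsWithStats(m);i=1+np.argmax(s[1:,4])
    q=P[l==i][:,:2].astype(np.float32); r=cv2.minAreaRect(q); B=cv2.boxPoints(r)
    e=B[1]-B[0];f=B[2]-B[1]; a=e if np.hypot(*e)>np.hypot(*f) else f; a=a/np.hypot(*a)
    if a@(np.array(pk)-r[0])<0:a=-a
    print(n,s[i,4],np.round(r[0],1),np.round(r[1],1),"yaxis",a,"yaw",np.arctan2(-a[0],a[1]),"frompeg",np.array(pk)-148*a)
    for y in (99,33,-33,-99): print(y,np.round(np.array(r[0])+y*a,1))
E
python3 t2.py
```

```text
wood 2887 [529.7 227.1] [300.9  75.3] yaxis [0.25991568 0.9656313 ] yaw -0.26293492 frompeg [525.83247833 215.08656311]
99 [555.4 322.7]
33 [538.3 258.9]
-33 [521.1 195.2]
-99 [504.  131.5]
metal 1751 [ 488.5 -246.1] [278.9  72.9] yaxis [0.21045172 0.9776042 ] yaw -0.21203703 frompeg [ 487.6531456 -247.7854248]
99 [ 509.4 -149.3]
33 [ 495.5 -213.8]
-33 [ 481.6 -278.4]
-99 [ 467.7 -342.9]
```

```bash
cat >> h.py <<'E'
def plan(*wps,vmax=.055,start=None):
    """wps: (x,y,z,yaw) mm; prints rows, shifts in tool axes"""
    s=ctrl.get_state(); p=np.array(s["tool_pos"]) if start is None else np.array(start[:3],float); ps=s["orientation"][2] if start is None else start[3]
    for x,y,z,a in wps:
        d=(np.array([x,y,z])-p)/1000; da=-(a-ps)
        n=int(max(np.ceil(np.linalg.norm(d)/vmax),np.ceil(abs(da)/.18),1))
        for i in range(n):
            c,t=np.cos(ps),np.sin(ps); st=d/n
            print([round(float(q),4) for q in (c*st[0]+t*st[1], t*st[0]-c*st[1], -st[2], da/n)],end=",")
            ps-=da/n
        p=np.array([x,y,z],float); print()
E
python3 - <<'E'
from h import *
c=camera_params("wrist"); s=ctrl.get_state(); R=Ro.from_euler("xyz",s["orientation"]).as_matrix()
print(c["K"],R.T@(c["xyz"]-s["tool_pos"]),R.T@c["rotation"])
plan((440,-250,300,1.359))
E
```

```text
[[374.39346082   0.         281.29229363]
 [  0.         374.39346082 205.36123987]
 [  0.           0.           1.        ]] [  69.68089576   -0.76429387 -142.83559642] [[-4.62178759e-04 -9.60455098e-01 -2.78434538e-01]
 [ 9.99999866e-01 -3.79067591e-04 -3.52331638e-04]
 [ 2.32853208e-04 -2.78434663e-01  9.60455144e-01]]
[0.0462, -0.0194, -0.0098, -0.1426],[0.0485, -0.0126, -0.0098, -0.1426],[0.0498, -0.0056, -0.0098, -0.1426],[0.0501, 0.0015, -0.0098, -0.1426],[0.0494, 0.0086, -0.0098, -0.1426],[0.0476, 0.0156, -0.0098, -0.1426],[0.0449, 0.0222, -0.0098, -0.1426],
```

```bash
python3 - <<'E'
from h import *
plan((497,-207,250,1.359))
E
```

```text
[0.049, -0.0195, -0.0023, -0.1248],[0.051, -0.0132, -0.0023, -0.1248],[0.0523, -0.0068, -0.0023, -0.1248],[0.0527, -0.0002, -0.0023, -0.1248],[0.0523, 0.0063, -0.0023, -0.1248],[0.0511, 0.0128, -0.0023, -0.1248],[0.0492, 0.0191, -0.0023, -0.1248],[0.0464, 0.025, -0.0023, -0.1248],
```

Call:
{"fn": "jog_arm", "kwargs": {"rows": [[0.049, -0.0195, -0.0023, -0.125, 1], [0.051, -0.0132, -0.0023, -0.125, 1], [0.0523, -0.0068, -0.0023, -0.125, 1], [0.0527, 0, -0.0023, -0.125, 1], [0.0523, 0.0063, -0.0023, -0.125, 1], [0.0511, 0.0128, -0.0023, -0.125, 1], [0.0492, 0.0191, -0.0023, -0.125, 1], [0.0464, 0.025, -0.0023, -0.125, 1], [0, 0, 0, 0, 1], [0, 0, 0, 0, 1]]}}

```text
clock: 1.95
tool_pos: [496.5, -206.9, 249.5]
orientation: [-3.141, 0.0, 1.361]
force: [-0.1, 0.2, -0.1]
finger_gap: 85.8
gripper_force: 0.0
```

```bash
python3 - <<'E'
from h import *
im,d=grab_frame("wrist"); cv2.imwrite("pics/w1.png",im); np.save("pics/w1.npy",d); c=camera_params("wrist")
np.savez("pics/w1c.npz",**c); s=ctrl.get_state(); print(s["clock"],s["tool_pos"],s["orientation"])
for q in ("fork_mid","tube_mid","hexnut_mid","bushing_mid"):
    print(q,[(np.round(r["uv"]).tolist(),round(r["p"],2)) for r in look_for("wrist",q)])
E
```

```text
2.0 [ 496.06325518 -207.3179516   249.5695605 ] [-3.14073816e+00  2.64183674e-04  1.35969846e+00]
fork_mid [([278.0, 250.0], 0.88)]
tube_mid [([326.0, 364.0], 0.96), ([285.0, 311.0], 0.6)]
hexnut_mid [([288.0, 112.0], 0.68), ([286.0, 182.0], 0.19)]
bushing_mid [([388.0, 106.0], 0.92), ([488.0, 155.0], 0.66), ([269.0, 287.0], 0.65), ([284.0, 180.0], 0.55)]
```

View pics/w1.png

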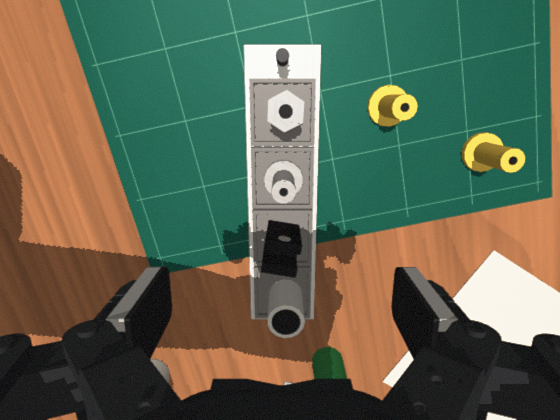

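```bash
python3 - <<'E'
from h import *
c=dict(np.load("pics/w1c.npz")); d=np.load("pics/w1.npy"); v,u=np.mgrid[:420,:560]; K=c["K"]
P=(np.stack([(u-K[0,2])/K[0,0]*d,(v-K[1,2])/K[1,1]*d,d],-1)@c["rotation"].T)+c["xyz"]
print("tbl",np.median(P[60:120,140:200,2]))
m=((P[...,2]>50)&(P[...,2]<80)&(d>0)).astype(np.uint8); m[:,:240]=0;m[:,330:]=0;m[345:]=0
k,l,s,ce=cv2.connectedComponentsWithStats(m)
for i in range(1,k):
    if s[i,4]>60:
        p=P[l==i]; zt=np.percentile(p[:,2],90); q=p[abs(p[:,2]-zt)<4]; r=cv2.minAreaRect(q[:,:2].astype(np.float32))
        print(np.round(ce[i]),s[i,4],"top",np.round(zt,1),len(q),"rect",np.round(r[0],1),np.round(r[1],1),round(r[2],1),"mean",np.round(q.mean(0),1))
m=((P[...,2]>4)&(P[...,2]<18)&(d>0)).astype(np.uint8); m[:,:235]=0;m[:,330:]=0;m[330:]=0
m=cv2.morphologyEx(m,cv2.MORPH_OPEN,np.ones((3,3)));r=cv2.minAreaRect(P[m>0][:,:2].astype(np.float32)); print("rack",r)
E
```

```text
tbl 1.3408207800406444
[282.  55.] 114 top 51.5 114 rect [ 517.7 -104.5] [10.9 10.9] 42.9 mean [ 517.5 -104.5   50.8]
[285. 111.] 1139 top 70.2 1139 rect [ 510.8 -149.6] [33.4 30. ] 77.2 mean [ 510.5 -149.5   69.2]
[283. 190.] 539 top 68.2 462 rect [ 494.3 -217.9] [21.7 20.6] 77.5 mean [ 494.3 -217.5   67.3]
[283. 243.] 604 top 69.9 393 rect [ 483.1 -269.1] [10.7 33.8] 67.7 mean [ 483.1 -268.6   69. ]
[279. 266.] 623 top 69.8 383 rect [ 474.2 -291.4] [10.9 33.9] 68.6 mean [ 474.4 -290.8   68.9]
[286. 318.] 1217 top 66.4 1001 rect [ 468.7 -349.4] [37.9 36.2] 75.5 mean [ 468.8 -348.5   65.4]
rack ((489.0588073730469, -237.3019561767578), (298.74969482421875, 74.1336669921875), 77.9427261352539)
```

```bash
python3 - <<'E'
from h import *
plan((510.8,-149.5,150,1.347),(510.8,-149.5,24,1.347))
E
```

```text
[0.02, 0.0007, 0.0333, 0.0039],[0.02, 0.0007, 0.0333, 0.0039],[0.02, 0.0006, 0.0333, 0.0039],
[0.0, 0.0, 0.042, -0.0],[0.0, 0.0, 0.042, -0.0],[0.0, 0.0, 0.042, -0.0],
```

Call:
{"fn": "jog_arm", "kwargs": {"rows": [[0.02, 0.0007, 0.0333, 0.004, 1], [0.02, 0.0007, 0.0333, 0.004, 1], [0.02, 0.0006, 0.0333, 0.004, 1], [0, 0, 0.042, 0, 1], [0, 0, 0.042, 0, 1], [0, 0, 0.042, 0, 1], [0, 0, 0, 0, 1], [0, 0, 0, 0, 1]]}}

```text
clock: 3.2
tool_pos: [512.2, -149.4, 25.0]
orientation: [3.14, 0.0, 1.348]
force: [0.1, 0.1, 0.1]
finger_gap: 85.2
gripper_force: 0.0
```

Call:
{"fn": "jog_arm", "kwargs": {"rows": [[0, 0, 0, 0, -1], [0, 0, 0, 0, -1], [0, 0, 0, 0, -1], [0, 0, 0, 0, -1], [0, 0, 0, 0, -1], [0, 0, 0, 0, -1]]}}

```text
clock: 3.95
tool_pos: [512.3, -148.9, 24.8]
orientation: [3.14, 0.0, 1.349]
force: [0.1, 0.5, 6.4]
finger_gap: 29.7
gripper_force: 59.7
```

```bash
python3 - <<'E'
from h import *
plan((512,-149,134,1.347),(541,263,250,1.308))
E
```

```text
[-0.0001, -0.0001, -0.0546, 0.0009],[-0.0001, -0.0001, -0.0546, 0.0009],
[0.051, -0.0079, -0.0145, 0.0049],[0.051, -0.0081, -0.0145, 0.0049],[0.0509, -0.0084, -0.0145, 0.0049],[0.0509, -0.0086, -0.0145, 0.0049],[0.0509, -0.0089, -0.0145, 0.0049],[0.0508, -0.0091, -0.0145, 0.0049],[0.0508, -0.0094, -0.0145, 0.0049],[0.0507, -0.0096, -0.0145, 0.0049],
```

Call:
{"fn": "jog_arm", "kwargs": {"rows": [[0, 0, -0.055, 0, -1], [0, 0, -0.055, 0, -1], [0.051, -0.008, -0.0145, 0.005, -1], [0.051, -0.008, -0.0145, 0.005, -1], [0.051, -0.0085, -0.0145, 0.005, -1], [0.051, -0.0085, -0.0145, 0.005, -1], [0.051, -0.009, -0.0145, 0.005, -1], [0.051, -0.009, -0.0145, 0.005, -1], [0.051, -0.0095, -0.0145, 0.005, -1], [0.051, -0.0095, -0.0145, 0.005, -1]]}}

```text
clock: 5.2
tool_pos: [539.7, 265.8, 249.8]
orientation: [-3.141, 0.001, 1.309]
force: [1.0, -0.1, -1.4]
finger_gap: 29.4
gripper_force: 60.0
```

```bash
python3 - <<'E'
from h import *
im,d=grab_frame("wrist"); im,d=grab_frame("wrist"); c=camera_params("wrist"); im,d=grab_frame("wrist");cv2.imwrite("pics/w2.png",im); np.save("pics/w2.npy",d)
np.savez("pics/w2c.npz",**c); s=ctrl.get_state(); print(s["clock"],s["tool_pos"],s["orientation"],s["finger_gap"])
v,u=np.mgrid[:420,:560]; K=c["K"]
P=(np.stack([(u-K[0,2])/K[0,0]*d,(v-K[1,2])/K[1,1]*d,d],-1)@c["rotation"].T)+c["xyz"]
m=((P[...,2]>4)&(P[...,2]<18)&(d>0)).astype(np.uint8); m=cv2.morphologyEx(m,cv2.MORPH_OPEN,np.ones((3,3)))
k,l,st,ce=cv2.connectedComponentsWithStats(m); i=1+np.argmax(st[1:,4])
r=cv2.minAreaRect(P[l==i][:,:2].astype(np.float32)); print("rack",st[i],r)
m=((P[...,2]>40)&(P[...,2]<60)&(d>0)).astype(np.uint8)
k,l,st,ce=cv2.connectedComponentsWithStats(m)
for i in range(1,k):
    if st[i,4]>25: print(st[i],P[l==i].mean(0))
E
```

```text
5.35 [540.36827605 266.92482206 249.74679481] [ 3.14103535e+00 -6.54924504e-04  1.31286723e+00] 29.327944058679158
rack [  244    62    76   179 12103] ((542.9165649414062, 282.35235595703125), (183.5747833251953, 74.16112518310547), 74.83671569824219)
[275  67  14  15 157] [563.19604737 357.53632203  50.03331625]
```

View pics/w2.png

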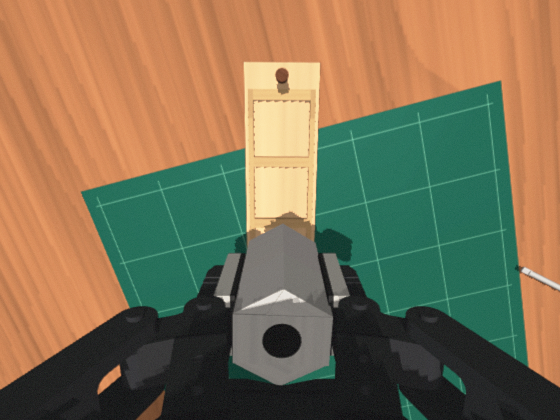

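```bash
cat > prof.py <<'E'
from h import *
import sys
def prof(tag,ctr,ang):
    c=dict(np.load(f"pics/{tag}c.npz")); d=np.load(f"pics/{tag}.npy"); v,u=np.mgrid[:420,:560]; K=c["K"]
    P=(np.stack([(u-K[0,2])/K[0,0]*d,(v-K[1,2])/K[1,1]*d,d],-1)@c["rotation"].T)+c["xyz"]
    a=np.array([np.cos(ang),np.sin(ang)]); b=np.array([a[1],-a[0]]); q=P[...,:2]-ctr; x=q@b; y=q@a; z=P[...,2]
    s=(abs(x)<18)&(d>0); print("along y",[(t,round(float(np.median(z[s&(abs(y-t)<1)])),1)) for t in range(-20,170,2) if (s&(abs(y-t)<1)).sum()>3])
    s=(abs(y-99)<20)&(d>0); print("along x",[(t,round(float(np.median(z[s&(abs(x-t)<1)])),1)) for t in range(-44,45,2) if (s&(abs(x-t)<1)).sum()>3])
prof("w2",np.array([524.5,214.7]),np.radians(74.84))
E
python3 prof.py
```

```text
along y [(-12, 9.4), (-10, 9.4), (-8, 9.5), (-6, 12.8), (-4, 14.1), (-2, 14.1), (0, 14.0), (2, 14.3), (4, 14.4), (6, 10.0), (8, 9.3), (10, 9.2), (12, 9.2), (14, 9.1), (16, 9.3), (18, 9.4), (20, 9.3), (22, 9.1), (24, 9.3), (26, 9.3), (28, 9.3), (30, 9.1), (32, 9.3), (34, 9.1), (36, 9.1), (38, 9.2), (40, 10.0), (42, 294.1), (44, 294.3), (46, 294.4), (48, 294.6), (50, 294.8), (52, 294.9), (54, 294.9), (56, 295.0), (58, 295.0), (60, 294.9), (62, 294.9), (64, 294.7), (66, 290.1), (68, 326.3), (70, 285.6), (72, 277.1), (74, 331.2), (76, 342.1), (78, 9.6), (80, 9.2), (82, 9.2), (84, 9.1), (86, 9.4), (88, 9.2), (90, 9.2), (92, 9.3), (94, 9.3), (96, 9.3), (98, 9.2), (100, 9.2), (102, 9.2), (104, 8.9), (106, 9.3), (108, 9.3), (110, 9.4), (112, 9.1), (114, 9.4), (116, 9.1), (118, 9.3), (120, 9.3), (122, 8.9), (124, 9.2), (126, 9.2), (128, 14.2), (130, 14.3), (132, 14.1), (134, 14.1), (136, 14.2), (138, 9.4), (140, 9.2), (142, 9.5), (144, 9.8), (146, 9.6), (148, 10.6), (150, 9.9), (152, 9.8), (154, 9.5), (156, 9.3), (158, 9.2), (160, 9.4), (162, 9.2), (164, 0.2), (166, 0.0), (168, 0.2)]
along x [(-44, 0.3), (-42, 0.1), (-40, 0.2), (-38, 0.3), (-36, 9.2), (-34, 9.3), (-32, 14.2), (-30, 14.2), (-28, 13.0), (-26, 9.1), (-24, 9.2), (-22, 9.3), (-20, 9.3), (-18, 9.4), (-16, 9.1), (-14, 9.1), (-12, 9.3), (-10, 9.3), (-8, 9.4), (-6, 9.2), (-4, 9.2), (-2, 9.2), (0, 9.2), (2, 9.1), (4, 9.3), (6, 9.3), (8, 9.2), (10, 9.2), (12, 9.2), (14, 9.3), (16, 9.2), (18, 9.2), (20, 9.2), (22, 9.3), (24, 9.2), (26, 9.3), (28, 10.8), (30, 14.4), (32, 14.2), (34, 9.4), (36, 9.1), (38, 0.8), (40, 0.7), (42, 0.8), (44, 0.8)]
```

```bash
python3 - <<'E'
from h import *
plan((498.4,118.6,125,1.306),(498.4,118.6,26,1.306))
E
```

```text
[-0.0385, -0.0007, 0.0312, 0.0017],[-0.0385, -0.0006, 0.0312, 0.0017],[-0.0385, -0.0006, 0.0312, 0.0017],[-0.0385, -0.0005, 0.0312, 0.0017],
[0.0, 0.0, 0.0495, -0.0],[0.0, 0.0, 0.0495, -0.0],
```

Call:
{"fn": "jog_arm", "kwargs": {"rows": [[-0.0385, -0.0007, 0.031, 0.0017, -1], [-0.0385, -0.0006, 0.031, 0.0017, -1], [-0.0385, -0.0006, 0.031, 0.0017, -1], [-0.0385, -0.0005, 0.031, 0.0017, -1], [0, 0, 0.025, 0, -1], [0, 0, 0.035, 0, -1], [0, 0, 0.028, 0, -1], [0, 0, 0.0115, 0, -1], [0, 0, 0, 0, -1], [0, 0, 0, 0, -1]]}}

```text
clock: 6.6
tool_pos: [498.1, 116.0, 26.8]
orientation: [3.141, -0.0, 1.302]
force: [-0.8, -0.3, -1.8]
finger_gap: 29.3
gripper_force: 59.2
```

Call:
{"fn": "jog_arm", "kwargs": {"rows": [[0.002, 0, 0.001, 0, -1], [0, 0, 0.0005, 0, -1], [0, 0, 0, 0, 1], [0, 0, 0, 0, 1], [0, 0, 0, 0, 1], [0, 0, 0, 0, 1], [0, 0, -0.05, 0, 1], [0, 0, -0.055, 0, 1]]}}

```text
clock: 7.6
tool_pos: [497.2, 117.9, 130.1]
orientation: [-3.139, 0.001, 1.302]
force: [0.7, 1.2, 0.4]
finger_gap: 85.4
gripper_force: 0.0
```

```bash
python3 - <<'E'
from h import *
plan((494.3,-217.7,134,1.352),(494.3,-217.7,24,1.352))
E
```

```text
[-0.0463, 0.0123, -0.0006, -0.0071],[-0.0464, 0.012, -0.0006, -0.0071],[-0.0465, 0.0117, -0.0006, -0.0071],[-0.0466, 0.0113, -0.0006, -0.0071],[-0.0467, 0.011, -0.0006, -0.0071],[-0.0467, 0.0107, -0.0006, -0.0071],[-0.0468, 0.0103, -0.0006, -0.0071],
[0.0, 0.0, 0.055, -0.0],[0.0, 0.0, 0.055, -0.0],
```

Call:
{"fn": "jog_arm", "kwargs": {"rows": [[-0.0463, 0.0123, -0.0005, -0.007, 1], [-0.0464, 0.012, -0.0005, -0.007, 1], [-0.0465, 0.0117, -0.0005, -0.007, 1], [-0.0466, 0.0113, -0.0005, -0.007, 1], [-0.0467, 0.011, -0.0005, -0.007, 1], [-0.0467, 0.0107, -0.0005, -0.007, 1], [-0.0468, 0.0103, -0.0005, -0.007, 1], [0, 0, 0, 0, 1], [0, 0, 0, 0, 1]]}}

```text
clock: 8.72
tool_pos: [494.7, -216.9, 133.1]
orientation: [-3.141, -0.001, 1.351]
force: [0.2, -0.1, 0.4]
finger_gap: 85.0
gripper_force: 0.0
```

Call:
{"fn": "jog_arm", "kwargs": {"rows": [[0, 0, 0.05, 0, 1], [0, 0, 0.05, 0, 1], [0, 0, 0.009, 0, 1], [0, 0, 0, 0, -1], [0, 0, 0, 0, -1], [0, 0, 0, 0, -1], [0, 0, 0, 0, -1], [0, 0, 0, 0, -1], [0, 0, 0, 0, -1]]}}

```text
clock: 9.85
tool_pos: [496.4, -217.9, 25.9]
orientation: [3.139, 0.0, 1.351]
force: [0.1, 0.1, 6.6]
finger_gap: 20.7
gripper_force: 58.4
```

```bash
python3 - <<'E'
from h import *
plan((494.3,-217.7,134,1.352),(515.7,182.3,134,1.306))
E
```

```text
[-0.0001, -0.001, -0.0541, -0.0006],[-0.0001, -0.001, -0.0541, -0.0006],
[0.0494, -0.0082, -0.0, 0.0057],[0.0493, -0.0085, -0.0, 0.0057],[0.0493, -0.0088, -0.0, 0.0057],[0.0492, -0.0091, -0.0, 0.0057],[0.0492, -0.0094, -0.0, 0.0057],[0.0491, -0.0097, -0.0, 0.0057],[0.0491, -0.0099, -0.0, 0.0057],[0.049, -0.0102, -0.0, 0.0057],
```

Call:
{"fn": "jog_arm", "kwargs": {"rows": [[0, 0, -0.054, 0, -1], [0, 0, -0.054, 0, -1], [0.0494, -0.0082, 0, 0.0057, -1], [0.0493, -0.0085, 0, 0.0057, -1], [0.0493, -0.0088, 0, 0.0057, -1], [0.0492, -0.0091, 0, 0.0057, -1], [0.0492, -0.0094, 0, 0.0057, -1], [0.0491, -0.0097, 0, 0.0057, -1], [0.0491, -0.0099, 0, 0.0057, -1], [0.049, -0.0102, 0, 0.0057, -1]]}}

```text
clock: 11.1
tool_pos: [516.8, 184.0, 132.5]
orientation: [3.141, -0.0, 1.305]
force: [1.2, -0.5, -0.9]
finger_gap: 20.2
gripper_force: 58.9
```

Call:
{"fn": "jog_arm", "kwargs": {"rows": [[0, 0, 0, 0, -1], [0, 0, 0, 0, -1]]}}

```text
clock: 11.35
tool_pos: [516.5, 182.2, 132.2]
orientation: [-3.141, 0.001, 1.306]
force: [-0.9, -0.1, -1.1]
finger_gap: 20.5
gripper_force: 58.9
```

Call:
{"fn": "jog_arm", "kwargs": {"rows": [[0, 0, 0.04, 0, -1], [0, 0, 0.04, 0, -1], [0, 0, 0.02, 0, -1], [0, 0, 0.006, 0, -1], [0, 0, 0, 0, -1], [0, 0, 0, 0, -1]]}}

```text
clock: 12.1
tool_pos: [517.8, 182.0, 27.2]
orientation: [3.14, -0.001, 1.304]
force: [-0.5, 0.5, -0.5]
finger_gap: 20.8
gripper_force: 59.3
```

Call:
{"fn": "jog_arm", "kwargs": {"rows": [[0, 0, 0.001, 0, -1], [0, 0, 0.0005, 0, -1], [0, 0, 0, 0, 1], [0, 0, 0, 0, 1], [0, 0, 0, 0, 1], [0, 0, 0, 0, 1], [0, 0, -0.05, 0, 1], [0, 0, -0.055, 0, 1]]}}

```text
clock: 13.1
tool_pos: [515.9, 182.2, 129.9]
orientation: [-3.139, 0.002, 1.305]
force: [1.3, -0.0, -0.4]
finger_gap: 85.6
gripper_force: 0.0
```

```bash
python3 - <<'E'
from h import *
plan((478.7,-280.2,134,1.187))
E
```

```text
[-0.0507, 0.0095, -0.0005, 0.0132],[-0.0505, 0.0102, -0.0005, 0.0132],[-0.0504, 0.0108, -0.0005, 0.0132],[-0.0503, 0.0115, -0.0005, 0.0132],[-0.0501, 0.0121, -0.0005, 0.0132],[-0.0499, 0.0128, -0.0005, 0.0132],[-0.0498, 0.0135, -0.0005, 0.0132],[-0.0496, 0.0141, -0.0005, 0.0132],[-0.0494, 0.0148, -0.0005, 0.0132],
```

Call:
{"fn": "jog_arm", "kwargs": {"rows": [[-0.0507, 0.0095, -0.0005, 0.0132, 1], [-0.0505, 0.0102, -0.0005, 0.0132, 1], [-0.0504, 0.0108, -0.0005, 0.0132, 1], [-0.0503, 0.0115, -0.0005, 0.0132, 1], [-0.0501, 0.0121, -0.0005, 0.0132, 1], [-0.0499, 0.0128, -0.0005, 0.0132, 1], [-0.0498, 0.0135, -0.0005, 0.0132, 1], [-0.0496, 0.0141, -0.0005, 0.0132, 1], [-0.0494, 0.0148, -0.0005, 0.0132, 1], [0, 0, 0, 0, 1]]}}

```text
clock: 14.35
tool_pos: [479.7, -283.5, 134.3]
orientation: [3.14, 0.001, 1.182]
force: [-0.4, 0.6, 0.2]
finger_gap: 85.4
gripper_force: 0.0
```

Call:
{"fn": "jog_arm", "kwargs": {"rows": [[0, 0, 0, 0, 1]]}}

```text
clock: 14.48
tool_pos: [479.3, -279.6, 134.0]
orientation: [-3.141, -0.001, 1.186]
force: [0.4, 0.0, 0.0]
finger_gap: 85.3
gripper_force: 0.0
```

Aligned over the fork; descend to about z = 21 and grip.

Call:
{"fn": "jog_arm", "kwargs": {"rows": [[0, 0, 0.05, 0, 1], [0, 0, 0.05, 0, 1], [0, 0, 0.013, 0, 1], [0, 0, 0, 0, -1], [0, 0, 0, 0, -1], [0, 0, 0, 0, -1], [0, 0, 0, 0, -1], [0, 0, 0, 0, -1], [0, 0, 0, 0, -1]]}}

```text
clock: 15.6
tool_pos: [481.4, -280.8, 23.4]
orientation: [3.138, 0.0, 1.186]
force: [1.0, 0.9, 7.6]
finger_gap: 33.2
gripper_force: 60.2
```

```bash
python3 - <<'E'
from h import *
s=ctrl.get_state()["tool_pos"]
plan((478.7,-280.2,134,1.187),(532.9,246.1,134,1.306))
E
```

```text
[-0.0001, -0.0009, -0.0369, -0.0002],[-0.0001, -0.0009, -0.0369, -0.0002],[-0.0001, -0.0009, -0.0369, -0.0002],
[0.0508, -0.0147, -0.0, -0.0119],[0.051, -0.0141, -0.0, -0.0119],[0.0512, -0.0135, -0.0, -0.0119],[0.0513, -0.0129, -0.0, -0.0119],[0.0515, -0.0122, -0.0, -0.0119],[0.0516, -0.0116, -0.0, -0.0119],[0.0517, -0.011, -0.0, -0.0119],[0.0519, -0.0104, -0.0, -0.0119],[0.052, -0.0098, -0.0, -0.0119],[0.0521, -0.0092, -0.0, -0.0119],
```

Call:
{"fn": "jog_arm", "kwargs": {"rows": [[0, -0.001, -0.055, 0, -1], [0, -0.001, -0.055, 0, -1], [0.0508, -0.0147, 0, -0.012, -1], [0.051, -0.0141, 0, -0.012, -1], [0.0512, -0.0135, 0, -0.012, -1], [0.0513, -0.0129, 0, -0.012, -1], [0.0515, -0.0122, 0, -0.012, -1], [0.0516, -0.0116, 0, -0.012, -1], [0.0517, -0.011, 0, -0.012, -1], [0.0519, -0.0104, 0, -0.012, -1]]}}

```text
clock: 16.85
tool_pos: [521.5, 143.5, 132.0]
orientation: [3.14, -0.001, 1.283]
force: [1.6, 0.3, 0.1]
finger_gap: 32.9
gripper_force: 59.9
```

Call:
{"fn": "jog_arm", "kwargs": {"rows": [[0.052, -0.0098, 0, -0.012, -1], [0.0521, -0.0092, 0, -0.012, -1], [0, 0, 0, 0, -1], [0, 0, 0, 0, -1], [0, 0, 0, 0, -1]]}}

```text
clock: 17.48
tool_pos: [531.7, 245.6, 131.4]
orientation: [-3.141, 0.001, 1.305]
force: [1.3, 0.1, 0.2]
finger_gap: 33.5
gripper_force: 59.9
```

Call:
{"fn": "jog_arm", "kwargs": {"rows": [[0, 0, 0.04, 0, -1], [0, 0, 0.04, 0, -1], [0, 0, 0.02, 0, -1], [0, 0, 0.0075, 0, -1], [0, 0, 0, 0, -1], [0, 0, 0, 0, -1]]}}

```text
clock: 18.23
tool_pos: [532.9, 246.8, 24.7]
orientation: [3.14, -0.001, 1.306]
force: [-0.3, 0.8, -0.1]
finger_gap: 32.9
gripper_force: 59.8
```

Call:
{"fn": "jog_arm", "kwargs": {"rows": [[0, 0, 0.001, 0, -1], [0, 0, 0.0003, 0, -1], [0, 0, 0, 0, 1], [0, 0, 0, 0, 1], [0, 0, 0, 0, 1], [0, 0, 0, 0, 1], [0, 0, -0.05, 0, 1], [0, 0, -0.055, 0, 1]]}}

```text
clock: 19.23
tool_pos: [531.0, 246.6, 127.6]
orientation: [-3.139, 0.002, 1.307]
force: [1.4, 0.3, -0.2]
finger_gap: 85.3
gripper_force: 0.0
```

```bash
python3 - <<'E'
from h import *
plan((468.7,-349,134,1.352))
E
```

```text
[-0.0537, 0.0087, -0.0006, -0.0041],[-0.0538, 0.0084, -0.0006, -0.0041],[-0.0538, 0.0082, -0.0006, -0.0041],[-0.0539, 0.008, -0.0006, -0.0041],[-0.0539, 0.0078, -0.0006, -0.0041],[-0.0539, 0.0076, -0.0006, -0.0041],[-0.0539, 0.0073, -0.0006, -0.0041],[-0.054, 0.0071, -0.0006, -0.0041],[-0.054, 0.0069, -0.0006, -0.0041],[-0.054, 0.0067, -0.0006, -0.0041],[-0.0541, 0.0064, -0.0006, -0.0041],
```

Call:
{"fn": "jog_arm", "kwargs": {"rows": [[-0.0537, 0.0087, -0.0006, -0.004, 1], [-0.0538, 0.0084, -0.0006, -0.004, 1], [-0.0538, 0.0082, -0.0006, -0.004, 1], [-0.0539, 0.008, -0.0006, -0.004, 1], [-0.0539, 0.0078, -0.0006, -0.004, 1], [-0.0539, 0.0076, -0.0006, -0.004, 1], [-0.0539, 0.0073, -0.0006, -0.004, 1], [-0.054, 0.0071, -0.0006, -0.004, 1], [-0.054, 0.0069, -0.0006, -0.004, 1], [-0.054, 0.0067, -0.0006, -0.004, 1]]}}

```text
clock: 20.48
tool_pos: [474.7, -296.1, 133.6]
orientation: [3.141, -0.0, 1.347]
force: [0.8, -0.7, 0.3]
finger_gap: 85.3
gripper_force: 0.0
```

Call:
{"fn": "jog_arm", "kwargs": {"rows": [[-0.054, 0.0064, -0.0006, -0.004, 1], [0, 0, 0, 0, 1], [0, 0, 0, 0, 1], [0, 0, 0, 0, 1]]}}

```text
clock: 20.98
tool_pos: [469.2, -346.9, 134.0]
orientation: [-3.141, -0.001, 1.352]
force: [-0.0, -0.4, -0.7]
finger_gap: 85.6
gripper_force: 0.0
```

Call:
{"fn": "jog_arm", "kwargs": {"rows": [[-0.002, 0, 0.05, 0, 1], [0, 0, 0.05, 0, 1], [0, 0, 0.01, 0, 1], [0, 0, 0, 0, -1], [0, 0, 0, 0, -1], [0, 0, 0, 0, -1], [0, 0, 0, 0, -1], [0, 0, 0, 0, -1], [0, 0, 0, 0, -1]]}}

```text
clock: 22.1
tool_pos: [470.4, -351.5, 26.4]
orientation: [3.137, 0.001, 1.35]
force: [-0.3, 0.7, 6.5]
finger_gap: 35.5
gripper_force: 59.6
```

```bash
python3 - <<'E'
from h import *
plan((468.7,-349,134,1.352),(550.2,309.8,134,1.306))
E
```

```text
[0.001, -0.0011, -0.0538, -0.0008],[0.001, -0.0011, -0.0538, -0.0008],
[0.0508, -0.0049, -0.0, 0.0035],[0.0508, -0.0051, -0.0, 0.0035],[0.0508, -0.0052, -0.0, 0.0035],[0.0508, -0.0054, -0.0, 0.0035],[0.0508, -0.0056, -0.0, 0.0035],[0.0507, -0.0058, -0.0, 0.0035],[0.0507, -0.006, -0.0, 0.0035],[0.0507, -0.0061, -0.0, 0.0035],[0.0507, -0.0063, -0.0, 0.0035],[0.0506, -0.0065, -0.0, 0.0035],[0.0506, -0.0067, -0.0, 0.0035],[0.0506, -0.0069, -0.0, 0.0035],[0.0506, -0.007, -0.0, 0.0035],
```

Call:
{"fn": "jog_arm", "kwargs": {"rows": [[0.001, -0.001, -0.054, 0, -1], [0.001, -0.001, -0.054, 0, -1], [0.0508, -0.0049, 0, 0.0035, -1], [0.0508, -0.0051, 0, 0.0035, -1], [0.0508, -0.0052, 0, 0.0035, -1], [0.0508, -0.0054, 0, 0.0035, -1], [0.0508, -0.0056, 0, 0.0035, -1], [0.0507, -0.0058, 0, 0.0035, -1], [0.0507, -0.006, 0, 0.0035, -1], [0.0507, -0.0061, 0, 0.0035, -1]]}}

```text
clock: 23.35
tool_pos: [518.3, 59.0, 132.9]
orientation: [3.14, -0.0, 1.322]
force: [1.2, 0.6, -0.2]
finger_gap: 36.0
gripper_force: 60.2
```

Call:
{"fn": "jog_arm", "kwargs": {"rows": [[0.0507, -0.0063, 0, 0.0035, -1], [0.0506, -0.0065, 0, 0.0035, -1], [0.0506, -0.0067, 0, 0.0035, -1], [0.0506, -0.0069, 0, 0.0035, -1], [0.0506, -0.007, 0, 0.0035, -1], [0, 0, 0, 0, -1], [0, 0, 0, 0, -1], [0, 0, 0, 0, -1]]}}

```text
clock: 24.35
tool_pos: [549.3, 309.3, 132.3]
orientation: [-3.141, 0.001, 1.304]
force: [-0.2, 0.6, -1.0]
finger_gap: 35.8
gripper_force: 60.2
```

```bash
python3 - <<'E'
from h import *
im,d=grab_frame("wrist"); cv2.imwrite("pics/w3.png",im); im,d=grab_frame("side"); cv2.imwrite("pics/s3.png",cv2.resize(im[100:300,150:350],None,fx=3,fy=3)); print(ctrl.get_state()["tool_pos"])
E
```

```text
[549.49920038 309.37362283 132.34704146]
```

View pics/w3.png

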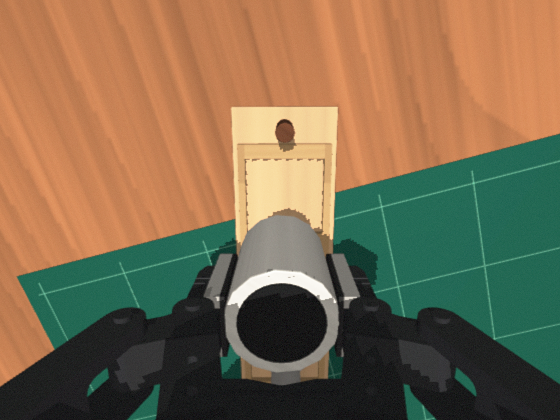

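View pics/s3.png

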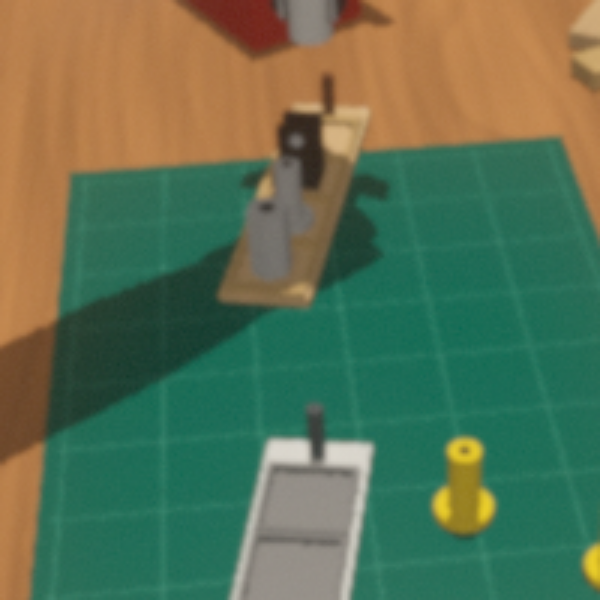

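The tube is held upright (wrist view at 282,320). The hex nut, bushing and fork stand in the wood rack in that order from its far end. Next I lower the tube into the pocket nearest the peg.

Call:
{"fn": "jog_arm", "kwargs": {"rows": [[0, 0, 0.04, 0, -1], [0, 0, 0.04, 0, -1], [0, 0, 0.02, 0, -1], [0, 0, 0.0055, 0, -1], [0, 0, 0, 0, -1], [0, 0, 0, 0, -1]]}}

```text
clock: 25.2
tool_pos: [550.3, 310.7, 27.5]
orientation: [3.14, -0.001, 1.304]
force: [-0.4, 0.4, -1.7]
finger_gap: 35.6
gripper_force: 60.6
```

Then release and retreat to a view point over the rack.

Call:
{"fn": "jog_arm", "kwargs": {"rows": [[0, 0, 0.001, 0, -1], [0, 0, 0.0003, 0, -1], [0, 0, 0, 0, 1], [0, 0, 0, 0, 1], [0, 0, 0, 0, 1], [0, 0, 0, 0, 1], [0, 0, -0.05, 0, 1], [0, 0, -0.06, 0, 1], [-0.025, 0, -0.06, 0, 1], [-0.025, 0, -0.06, 0, 1]]}}

```text
clock: 26.45
tool_pos: [536.6, 263.9, 252.5]
orientation: [3.141, -0.0, 1.306]
force: [0.7, 0.3, 0.6]
finger_gap: 85.5
gripper_force: 0.0
```

Call:
{"fn": "jog_arm", "kwargs": {"rows": [[0, 0, 0, 0, 1], [0, 0, 0, 0, 1], [0, 0, 0, 0, 1]]}}

```text
clock: 26.82
tool_pos: [536.0, 264.2, 248.7]
orientation: [-3.139, 0.002, 1.306]
force: [-0.0, 0.3, 0.4]
finger_gap: 85.3
gripper_force: 0.0
```

```bash
python3 - <<'E'
from h import *
c=camera_params("wrist"); im,d=grab_frame("wrist"); cv2.imwrite("pics/w4.png",im); s=ctrl.get_state(); print(s["clock"],s["tool_pos"])
v,u=np.mgrid[:420,:560]; K=c["K"]
P=(np.stack([(u-K[0,2])/K[0,0]*d,(v-K[1,2])/K[1,1]*d,d],-1)@c["rotation"].T)+c["xyz"]
a=np.array([.2616,.9652]); b=np.array([a[1],-a[0]]); q=P[...,:2]-[524.3,214.2]; x=(q@b); y=(q@a)
m=((P[...,2]>50)&(P[...,2]<80)&(d>0)&(abs(x)<40)&(abs(y)<140)).astype(np.uint8)
k,l,st,ce=cv2.connectedComponentsWithStats(m)
for i in range(1,k):
    if st[i,4]>60:
        z=P[...,2][l==i]; zt=np.percentile(z,90); g=(l==i)&(abs(P[...,2]-zt)<4)
        r=cv2.minAreaRect(np.stack([x[g],y[g]],1).astype(np.float32)); print(np.round(ce[i]),st[i,4],round(zt,1),"rack xy",np.round(r[0],1),np.round(r[1],1))
E
```

```text
26.875 [536.0209095  264.27630324 248.63303719]
[284. 121.] 1543 66.5 rack xy [ -1.7 101.6] [36.8 36.9]
[283. 184.] 565 70.0 rack xy [-1.7 46.1] [32.9 10.1]
[284. 209.] 601 69.9 rack xy [-1.7 22.1] [33.5 10.3]
[286. 263.] 533 68.0 rack xy [  0.7 -32. ] [21.9 20.9]
[284. 324.] 983 69.9 rack xy [ -0.5 -99.6] [34.5 29.1]
```

View pics/w4.png

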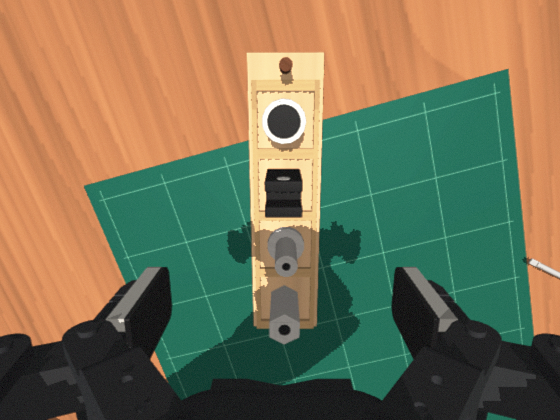

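All four stand upright within 3 mm of their pocket centres: from the peg, tube (284,121), fork (284,195), bushing (286,263), hex nut (284,324). I'm handing in.

```bash
python3 -c "
from workcell import ctrl
print(ctrl.close_job())"
```

```text
the job is handed in; nothing more can be done
None
```

The job is handed in: all four parts stand upright in the wooden rack in reverse order (from its peg: tube, fork, bushing, hex nut), each measured within about 3 mm of its pocket centre, at about 27 s on the clock; no verdict came back.

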